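# Hold the reagent cool box open for the nurse

### The arm

A 7-joint arm with a two-finger parallel gripper is mounted at the origin on the work surface. World frame = base frame: x ahead of the robot, y to its left, z up, the work surface at z = 0. Lengths are in m, angles in rad, forces in N, time in s.
With the tool pointing down it reaches from about 0.425 to 0.95 m from the base axis. Payload 4.7 kg.
Tool frame: the origin (TCP) lies midway between the tips of the shut fingers; the grasp point (between the pads) lies 19 mm behind it; z points along the fingers, x is the direction in which the jaws open and shut, and the axes are right-handed (so a half turn about z gives the same grasp; the last joint's range is limited). The gripper opens to 87 mm and grips with 3 to 60 N. Pads are 19 mm wide; open, the fingers measure 117 mm over their backs; the gripper's body (75 mm by 190 mm) begins 51 mm behind the grasp point.
Start: joints at [-1.269, 0.469, -0.049, 1.532, 0.024, 1.141, -0.082], TCP at [0.219, 0.638, 0.223] pointing down, gripper open.
Joint ranges: [-2.59, 2.59], [-0.33, 1.99], [-1.39, 1.29], [0.1, 2.45], [-1.04, 4.18], [0.21, 1.99], [-2.66, 2.66]. Speed limits (rad/s): [2.57, 2.57, 3.14, 3.14, 3.14, 3.14, 3.14].

### API

Orientations are given as a unit quaternion [w, x, y, z].
In Python, from rig import observe, read_camera, sign_off gives the robot as it stands.
- The arm moves only by the shell command python3 -m pendant 'ROWS' [FORCE]. ROWS is JSON, a list that holds one entry, the list of rows, each a list of 5 numbers: the closure, from 0 (fully open) to 1 (shut), then the shift along the tool's x, y, z in mm, then the turn about the tool's z in rad. In form: [[[hand, tx, ty, tz, yaw], ...]]. A call has 1 to 5 rows; each row shifts and turns the pose as measured when the row begins, along the tool's axes as they then stand; what a row does not reach is not made up. A row lasts 1/10 s, in which the tool goes at most 50 mm and 8.59 degrees, less where a joint would pass 70% of its speed; a pose out of reach is approached as far as the arm can. A call with a gripper value outside its range is refused whole. The fingers move at their own pace and stop on an object; FORCE is the grip in N (left out, the last holds). Time passes only in rows, so rows that do not move let the fingers close. It gives the time, the measured TCP pose, the force and the opening at its end, in the units of the state.
- observe(): the state, without advancing time (a new reading comes with each control period).
- read_camera(name): name is "side" or "top"; returns a dict with "pixels" (384x512x3 uint8, blue, green, red), "range_z" (384x512 float32, m along the optical axis (not along the pixel's ray), 0 where there is no reading), "fx", "fy", "cx", "cy" (pixels), "R" (3x3) and "t" (3): a world point X has camera coordinates R X + t. Camera axes: x right, y down, z forward; pixel columns grow to the right and rows downward; lengths in m; the calibration is good to about 2 mm. A picture is of the moment at which its call begins.
- sign_off(): hands the job in, once; it reports no verdict.
The state is a dict: "clock": time; "q": joint angles; "dq": joint speeds; "joint_torque": joint torques, N m; "position": TCP position; "tool_rot": TCP orientation; "wrist_force": force on the tool from outside, world axes, zero at the start; "moment": the same for the moment, N m; "opening": finger opening in m.
Only numpy, scipy, OpenCV 4.12 (cv2) and the standard library are available. Lean on these libraries where they do the work, as an engineer would, in place of code of your own. Each camera call takes 0.05 s, during which the arm holds its last target. There are 200 camera calls.

### The job

The dressing scissors have been left lying on the lid of the reagent cool box. Hang them by one of their finger rings on the free hook of the hook stand, then raise the lid half open, to 45 degrees, and hold it there steadily so that the nurse across the table can take out reagents with both hands while the cold stays in. Finish while still holding the lid in the fingers at that angle (it falls shut if let go), and leave the other things on the table where they are.

Things in the scene. Friction and masses are not known exactly. Their poses are not given: they have to be found in the camera images.
- coolbox: the reagent cool box, a white insulated box that does not move, 240 (its x) x 280 (its y) mm; the body is 120 mm tall, and with the shut lid 149 mm. Origin under its centre. The lid's hinge runs along its y on the -x side (nearest the robot); the free edge is on the +x side, facing the nurse
- lid_hinge (a point): middle of the hinge line, 120 mm above the table, on the box's -x face; the hinge runs along the box's y. Fixed; axes as the box's
- lid (a joint): opening angle of the lid in rad: 0 shut (lying level), growing as the free edge rises and swings up and back towards the robot, stop at 1.75. 0.785 is 45 degrees. The lid is a flat slab, 250 mm from hinge line to free edge, 292 mm wide, its top 29 mm above the hinge line when shut; about 0.6 kg (0.42 to 0.78), not latched, with no stay or spring: it falls shut
- lid_handle (a point): middle of the grip bar of the bow handle on top of the lid, near its free edge; turns with the lid. With the lid shut, the point is 205 mm from the hinge towards the free edge (box +x) and 74 mm above the hinge line. The bar is round, 12 mm thick, runs along the box's y for 104 mm clear between its legs, and its axis is 45 mm above the lid's top; it can turn between the fingers. Site axes: x from hinge to free edge, y along the bar, z out of the lid's top
- scissors: closed steel dressing scissors, about 90 g, lying flat on the lid at the start between the hinge and the handle; 182 mm long, 84 mm wide over the two finger rings, 7 mm thick all over. Origin under the pivot screw, near the balance point; x runs to the blade tips (89 mm away), z is the face that looks up at the start. Around the pivot, for 20 mm either way along x, the sides are parallel, 16 mm apart along y: the place to grip
- ring_left (a point): centre of one finger ring's opening, 70 mm behind the pivot (x = -70), 22 mm to its +y side, 3.5 mm above the scissors' underside; the opening is 33 mm along x by 26 mm along y, the ring's bar 7 mm thick
- ring_right (a point): centre of the other finger ring, the same but on the -y side (y = -22 mm)
- scissors_tip (a point): blunt end of the blades, on the scissors' x axis
- hook_stand: steel hook stand that does not move: a round foot 124 mm across, a post 246 mm tall and two arms of 7 mm round bar whose axis is 215 mm above the table, each 90 mm long and bent straight up at its end into a hook. The free hook is on the stand's -x side (towards the robot); the other, on +x, carries a magnifier. Origin under the post
- hook_tip (a point): top of the free hook's upright end, 242 mm above the table, 90 mm from the post along the stand's -x; the upright end rises 24 mm above the arm's axis. A ring lowered over it comes to rest on the arm with the tool outside, beyond the hook; let go, the tool swings down and hangs. Axes as the stand's
- hook_arm (a point): point on the axis of the free hook's arm, 12 mm inside the upright end, 215 mm above the table: where a ring hangs (anywhere along this arm, between post and hook, will do). Axes as the stand's: x towards the post
- sharps_bin: a closed round sharps bin, 124 mm across, 153 mm tall; a bystander; origin under its centre
- dropper_a: a reagent dropper bottle, 28 mm across, 82 mm tall; a bystander; origin under its centre
- dropper_b: a second reagent dropper bottle, 28 mm across, 82 mm tall; a bystander; origin under its centre
- lancet_box: an open clear box of lancets, 100 x 140 x 45 mm; a bystander; origin under its centre
- typing_tile: a ceramic blood-typing tile lying flat, 100 x 150 x 8 mm; a bystander; origin under its centre

How it is judged:
By the outcome, as a careful person would: the job done as asked, in the order asked, and still so for the second after the job is handed in, while the arm keeps its last pose, push and grip.
It also fails if it takes over 64 s, if anything falls off the work surface, if the arm or the gripper's body presses on something with over 40 N, if the wrist force passes 120 N, or if a joint passes its speed limit or range.

## Working session

There is one attempt and no reset: what is moved stays moved. The work goes in short steps, Python scripts to look and compute and a shell command to move; the robot and the scene stay as the last step left them, time stands still between calls to the robot, and variables do not carry over. Pictures are saved under pics/ and viewed, on a budget of 10 in all, crops included, one or two more only if the job needs it, and the job is handed in when it is done.

```bash
mkdir -p pics; ls; python3 - <<'E'
from rig import *
import cv2,numpy as np,pickle
print(observe())
d={}
for n in("side","top"):
    c=read_camera(n);d[n]=c;print(n,c["fx"],c["cx"],c["cy"],c["R"],c["t"])
    cv2.imwrite(f"pics/{n}0.png",c["pixels"])
pickle.dump(d,open("d0.pkl","wb"))
E
```

```text
pics
{'clock': 0.0, 'q': array([-1.26887458,  0.46950171, -0.04861553,  1.53367489,  0.02409011,
        1.14097432, -0.08232287]), 'dq': array([-0.00108375, -0.00147509,  0.00170383,  0.00090577,  0.00020882,
       -0.00024554,  0.00082204]), 'joint_torque': array([-4.89129943e-04, -5.07970190e+01, -8.12004274e-02, -2.36166108e+01,
       -6.14246610e-02,  3.78065393e-02,  1.73982962e-04]), 'position': array([0.21903816, 0.63785234, 0.22146691]), 'tool_rot': array([ 5.94269845e-04,  8.13878886e-01,  5.81033722e-01, -7.87469788e-04]), 'wrist_force': array([-1.08738836, -0.16929553,  0.00221685]), 'moment': array([ 0.04237542, -0.02634302,  0.01944044]), 'opening': 0.08693200994877323}
side 454.16137532101015 249.84406294813874 193.3721717547977 [[-0.998544   -0.05285082  0.01080154]
 [-0.04772036  0.7720936  -0.63371463]
 [ 0.02515254 -0.6333074  -0.77349149]] [0.49441731 0.11763901 1.45629311]
top 358.68627597642234 255.46845390390325 194.43533761562986 [[ 0.00310433 -0.9999797   0.00556477]
 [-0.9777248  -0.00420302 -0.20984888]
 [ 0.20986801 -0.00478937 -0.977718  ]] [0.00991296 0.53377945 1.12551259]
```

View pics/top0.png

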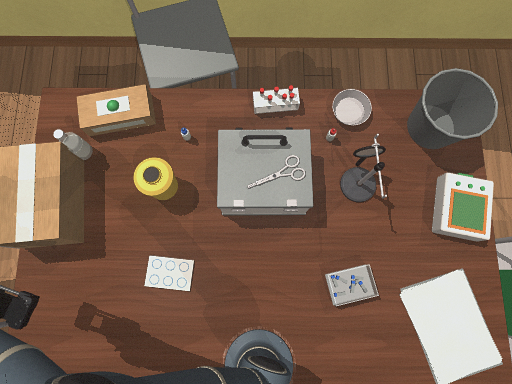

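View pics/side0.png

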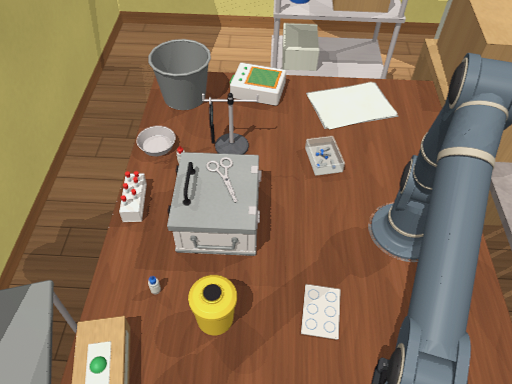

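The top view shows the box at about (265,170), the scissors with rings at about (293,162) and (298,174) and the tip at (248,187). The handle is at (265,140), and the stand foot is at (358,183) with its free arm end near (383,195). The side view agrees: scissors at (222,180), stand post at (231,125), arm ends at about (205,100) and (255,100).

```bash
cat > h.py <<'E'
import numpy as np,cv2,pickle
def cast(c,u,v,z):
    u=np.asarray(u,float);v=np.asarray(v,float)
    R,t=np.array(c["R"]),np.array(c["t"])
    d=np.stack([(u-c["cx"])/c["fx"],(v-c["cy"])/c["fy"],np.ones_like(u)],-1)@R
    o=-R.T@t
    return o+d*((z-o[2])/d[...,2])[...,None]
def cloud(c):
    v,u=np.mgrid[:384,:512];Z=c["range_z"]
    P=np.stack([(u-c["cx"])/c["fx"]*Z,(v-c["cy"])/c["fy"]*Z,Z],-1)
    P=(P-np.array(c["t"]))@np.array(c["R"]);P[Z==0]=np.nan
    return P
def proj(c,X):
    p=np.array(c["R"])@X+np.array(c["t"]);return p[0]/p[2]*c["fx"]+c["cx"],p[1]/p[2]*c["fy"]+c["cy"]
E
python3 - <<'E'
from h import *
d=pickle.load(open("d0.pkl","rb"));out=[]
for n in("top","side"):
    c=d[n];P=cloud(c);z=P[...,2];im=c["pixels"];hsv=cv2.cvtColor(im,cv2.COLOR_BGR2HSV)
    # lid: component of points at 0.149
    m=((abs(z-0.151)<.012)).astype(np.uint8)
    k,l,s,ce=cv2.connectedComponentsWithStats(m);i=1+s[1:,4].argmax()
    lm=(l==i).astype(np.uint8);v,u=np.where(lm)
    r=cv2.minAreaRect(cast(c,u,v,.149)[:,:2].astype(np.float32)*1000);print(n,"lid",r,"z",np.nanmedian(z[lm>0]))
    x,y,w,h=s[i,:4];box=np.zeros_like(m);box[y:y+h,x:x+w]=1
    g=(box>0)&(im.min(2)>205);k,l2,s2,_=cv2.connectedComponentsWithStats(g.astype(np.uint8))
    for j in range(1,k):
        if s2[j,4]>25:
            v,u=np.where(l2==j);q=cast(c,u,v,.156)[:,:2]*1000;print(" bright",s2[j],cv2.minAreaRect(q.astype(np.float32)))
    g=(box>0)&(im.max(2)<60)&(z>.16);v,u=np.where(g);q=cast(c,u,v,.20)[:,:2]*1000
    if len(q):print(" handle",len(q),cv2.minAreaRect(q.astype(np.float32)),"z",np.nanmax(z[g]))
    # stand
    g=(z>.19)&(z<.27)&(P[...,1]<-.1)&(P[...,1]>-.5)&(P[...,0]>.35);v,u=np.where(g)
    q=P[g];print(" stand",len(q));
    for a in q[np.argsort(q[:,0])][::max(1,len(q)//25)]:print("  ",a.round(3))
t=d["top"]["pixels"];s=d["side"]["pixels"]
a=cv2.resize(t[120:240,210:400],None,fx=4,fy=4,interpolation=cv2.INTER_CUBIC)
cv2.imwrite("pics/ct.png",a)
b=cv2.resize(s[80:220,160:280],None,fx=4,fy=4,interpolation=cv2.INTER_CUBIC);cv2.imwrite("pics/cs.png",b)
E
```

```text
top lid ((603.7220458984375, -14.69879150390625), (256.7583312988281, 290.9925231933594), 0.2347295582294464) z 0.14889248282628256
 bright [275 155  24  22  53] ((600.0498657226562, -85.00424194335938), (28.327106475830078, 87.27595520019531), 47.50227737426758)
 bright [256 174  18  11  51] ((559.2210693359375, -15.53021240234375), (12.683382987976074, 54.8685302734375), 24.52127456665039)
 bright [234 200  10   6  55] ((487.476806640625, 63.207420349121094), (15.253621101379395, 27.025516510009766), 0.24063341319561005)
 bright [287 200  10   6  55] ((488.1396789550781, -95.6156005859375), (15.266440391540527, 26.971364974975586), 0.23652106523513794)
 handle 138 ((672.4060668945312, -12.439220428466797), (18.960813522338867, 125.58287811279297), 0.2966442108154297) z 0.20413485396181882
 stand 293
   [ 0.49  -0.349  0.233]
   [ 0.494 -0.35   0.24 ]
   [ 0.505 -0.344  0.218]
   [ 0.519 -0.347  0.22 ]
   [ 0.529 -0.344  0.216]
   [ 0.543 -0.345  0.216]
   [ 0.554 -0.343  0.222]
   [ 0.567 -0.346  0.216]
   [ 0.574 -0.339  0.214]
   [ 0.576 -0.34   0.194]
   [ 0.578 -0.351  0.221]
 
[... 1064 characters left out ...]
5351506040392
 stand 234
   [ 0.492 -0.346  0.216]
   [ 0.495 -0.344  0.221]
   [ 0.502 -0.343  0.217]
   [ 0.515 -0.349  0.212]
   [ 0.532 -0.337  0.22 ]
   [ 0.545 -0.343  0.215]
   [ 0.562 -0.337  0.219]
   [ 0.575 -0.335  0.22 ]
   [ 0.575 -0.339  0.212]
   [ 0.578 -0.336  0.223]
   [ 0.581 -0.335  0.249]
   [ 0.582 -0.333  0.204]
   [ 0.585 -0.34   0.244]
   [ 0.587 -0.333  0.241]
   [ 0.589 -0.341  0.223]
   [ 0.592 -0.338  0.225]
   [ 0.601 -0.334  0.224]
   [ 0.616 -0.343  0.215]
   [ 0.632 -0.338  0.219]
   [ 0.646 -0.339  0.217]
   [ 0.649 -0.323  0.192]
   [ 0.65  -0.311  0.197]
   [ 0.652 -0.326  0.198]
   [ 0.659 -0.34   0.215]
   [ 0.67  -0.345  0.215]
   [ 0.674 -0.333  0.233]
```

View pics/ct.png

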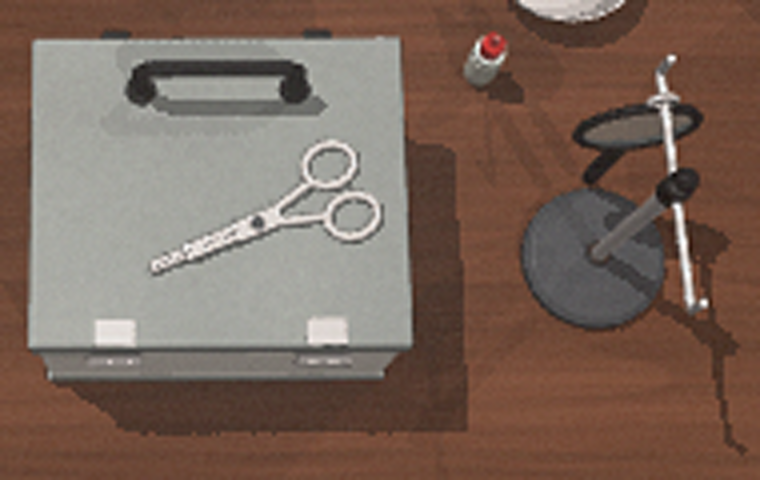

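View pics/cs.png

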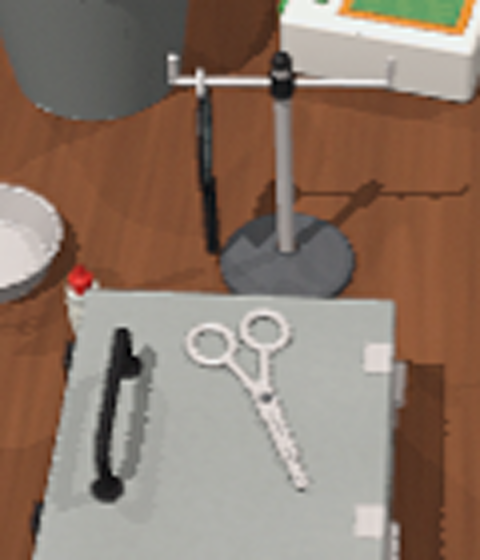

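Both crops let me read the key pixels: pivot, tip and both rings, plus the hook's end at about (386,195) in the top view and (258,95) in the side view. I'll triangulate them next.

```bash
python3 - <<'E'
from h import *
d=pickle.load(open("d0.pkl","rb"));T,S=d["top"],d["side"]
tp=lambda a:(210+a[0]/4-.375,120+a[1]/4-.375); sp=lambda a:(160+a[0]/4-.375,80+a[1]/4-.375)
pts=dict(pivot=((259,222),(266,398),.156),tip=((153,268),(302,487),.156),ringA=((330,165),(211,344),.156),ringB=((353,216),(265,329),.156),hook=((703,302),(391,60),.242),post=((684,177),(281,55),.246),magnTip=((672,60),(172,57),.242),bend=((690,308),(391,85),.215))
for k,(a,b,z) in pts.items():
    p,q=tp(a),sp(b)
    Pm=[np.array([[c["fx"],0,c["cx"]],[0,c["fy"],c["cy"]],[0,0,1]])@np.c_[c["R"],c["t"]] for c in(T,S)]
    X=cv2.triangulatePoints(*Pm,np.array(p)[:,None],np.array(q)[:,None]);X=X[:3,0]/X[3]
    print(k,"top",cast(T,*p,z).round(4),"side",cast(S,*q,z).round(4),"tri",X.round(4))
E
```

```text
pivot top [ 0.5729 -0.0451  0.156 ] side [ 0.5713 -0.045   0.156 ] tri [ 0.5718 -0.0449  0.1565]
tip top [0.5365 0.0354 0.156 ] side [0.5377 0.0391 0.156 ] tri [0.5379 0.0354 0.1512]
ringA top [ 0.6185 -0.1001  0.156 ] side [ 0.6188 -0.0979  0.156 ] tri [ 0.6192 -0.1003  0.1534]
ringB top [ 0.5779 -0.1169  0.156 ] side [ 0.5783 -0.1165  0.156 ] tri [ 0.5782 -0.117   0.1554]
hook top [ 0.4935 -0.3473  0.242 ] side [ 0.4911 -0.3459  0.242 ] tri [ 0.4921 -0.347   0.2416]
post top [ 0.5825 -0.3389  0.246 ] side [ 0.5818 -0.3413  0.246 ] tri [ 0.5815 -0.3379  0.2488]
magnTip top [ 0.6714 -0.3379  0.242 ] side [ 0.6718 -0.3378  0.242 ] tri [ 0.6717 -0.3381  0.2417]
bend top [ 0.4949 -0.3478  0.215 ] side [ 0.4906 -0.3471  0.215 ] tri [ 0.4921 -0.3468  0.216 ]
```

```bash
python3 -m pendant '[[[0.3,-33,34.5,-2,0],[0.3,-33,34.5,-2,0],[0.3,-33,34.5,-2,0],[0.3,-33,34.5,-2,0],[0.3,-33,34.5,-2,0]]]' 30
python3 -m pendant '[[[0.3,-33,34.5,-2,0],[0.3,-33,34.5,-2,0],[0.3,-33,34.5,-2,0],[0.3,-33,34.5,-2,0],[0.3,-33,34.5,-2,0]]]'
cat >> h.py <<'E'
def go(target,ang):
    "shift (mm, current tool axes), yaw (rad) to bring TCP to target with tool x at world angle ang deg"
    from rig import observe
    from scipy.spatial.transform import Rotation as Ro
    s=observe();w,x,y,z=s["tool_rot"];R=Ro.from_quat([x,y,z,w]).as_matrix()
    a=np.degrees(np.arctan2(R[1,0],R[0,0]));d=(ang-a+180)%360-180
    print("t",s["clock"],"pos",s["position"].round(4),"ang",a.round(2),"tilt",np.degrees(np.arccos(-R[2,2])).round(2),"open",round(s["opening"],4),"F",s["wrist_force"].round(1),"q7",s["q"].round(2)[[0,6]])
    print("shift",(R.T@(np.array(target)-s["position"])*1000).round(1),"yaw",-np.radians(d).round(3))
E
python3 -c "
from h import *;go([.572,-.0445,.24],22.8)"
```

```text
clock: 0.6
position: [0.3256, 0.4247, 0.2272]
tool_rot: [-0.0, 0.81, 0.587, -0.004]
wrist_force: [0.6, 1.4, -0.6]
opening: 0.0623
clock: 1.1
position: [0.4405, 0.2039, 0.2367]
tool_rot: [-0.0, 0.809, 0.587, -0.004]
wrist_force: [0.4, 0.2, 1.2]
opening: 0.0612
t 1.1 pos [0.4405 0.2039 0.2367] ang 71.96 tilt 0.5 open 0.0612 F [0.4 0.2 1.2] q7 [-0.67  0.76]
shift [-195.5  202.    -3.1] yaw 0.858
```

```bash
python3 -m pendant '[[[0.3,-33,34,0,0],[0.3,-33,34,0,0],[0.3,-33,34,0,0],[0.3,-33,34,0,0],[0.3,-33,34,0,0]]]' >/dev/null
python3 -m pendant '[[[0.3,0,0,0,0.14],[0.3,0,0,0,0.14],[0.3,0,0,0,0.14],[0.3,0,0,0,0.14],[0.3,0,0,0,0.14]]]'
python3 -c "
from h import *;go([.572,-.0445,.2],22.8)"
```

```text
clock: 2.1
position: [0.5538, -0.0273, 0.2348]
tool_rot: [0.003, 0.967, 0.255, -0.006]
wrist_force: [-0.3, -0.7, -0.2]
opening: 0.0609
t 2.1 pos [ 0.5538 -0.0273  0.2348] ang 29.56 tilt 0.75 open 0.0609 F [-0.3 -0.7 -0.2] q7 [-0.41  0.62]
shift [ 7.8 23.9 34.8] yaw 0.118
```

```bash
python3 -m pendant '[[[0.3,8,24,0,0.1],[0.3,0,0,0,0.02],[0.3,0,0,15,0],[0.3,0,0,18,0],[0.3,0,0,0,0]]]' 
python3 -c "
from h import *;go([.572,-.0445,.151],22.8)"
```

```text
clock: 2.6
position: [0.5709, -0.0434, 0.1994]
tool_rot: [0.002, 0.981, 0.195, -0.007]
wrist_force: [-0.3, 0.4, 0.1]
opening: 0.061
t 2.6 pos [ 0.5709 -0.0434  0.1994] ang 22.43 tilt 0.89 open 0.061 F [-0.3  0.4  0.1] q7 [-0.38  0.57]
shift [ 1.3  1.3 48.4] yaw -0.006
```

```bash
python3 -m pendant '[[[0.3,1,1,15,0],[0.3,0,0,15,0],[0.3,0,0,11,0],[0.3,0,0,5,0],[0.3,0,0,0,0]]]' 
python3 -c "
from h import *;go([.572,-.0445,.151],22.8)"
```

```text
clock: 3.1
position: [0.5717, -0.0433, 0.1512]
tool_rot: [0.002, 0.981, 0.196, -0.007]
wrist_force: [0.4, -0.8, 0.5]
opening: 0.0609
t 3.1 pos [ 0.5717 -0.0433  0.1512] ang 22.56 tilt 0.83 open 0.0609 F [ 0.4 -0.8  0.5] q7 [-0.36  0.6 ]
shift [-0.2  1.2  0.2] yaw -0.004
```

```bash
python3 -m pendant '[[[1,0,0,0,0],[1,0,0,0,0],[1,0,0,0,0],[1,0,0,0,0],[1,0,0,0,0]]]' 45
python3 -m pendant '[[[1,0,0,0,0],[1,0,0,0,0],[1,0,0,-5,0],[1,0,0,-10,0],[1,0,0,-20,0]]]'
python3 -m pendant '[[[1,0,0,-30,0],[1,0,0,-30,0],[1,0,0,-30,0],[1,0,0,0,0],[1,0,0,0,0]]]'
python3 - <<'E'
from h import *
from rig import *
s=read_camera("side");t=read_camera("top")
a=cv2.resize(s["pixels"][90:240,140:300],None,fx=4,fy=4,interpolation=cv2.INTER_CUBIC)[:600]
cv2.imwrite("pics/lift.png",a)
go([.427,-.313,.275],88)
E
```

```text
clock: 3.6
position: [0.5731, -0.0434, 0.1532]
tool_rot: [0.002, 0.981, 0.196, -0.005]
wrist_force: [-0.0, -0.9, 0.8]
opening: 0.0287
clock: 4.1
position: [0.5712, -0.0429, 0.1873]
tool_rot: [0.002, 0.981, 0.196, -0.008]
wrist_force: [0.0, 0.8, -1.0]
opening: 0.0142
clock: 4.6
position: [0.5735, -0.0429, 0.2862]
tool_rot: [0.002, 0.981, 0.195, -0.005]
wrist_force: [-0.4, -0.6, -1.3]
opening: 0.0145
t 4.7 pos [ 0.5734 -0.043   0.2856] ang 22.5 tilt 0.7 open 0.0141 F [ 0.3  0.3 -0.6] q7 [-0.41  0.53]
shift [-238.4  193.4   13.8] yaw -1.143
```

View pics/lift.png

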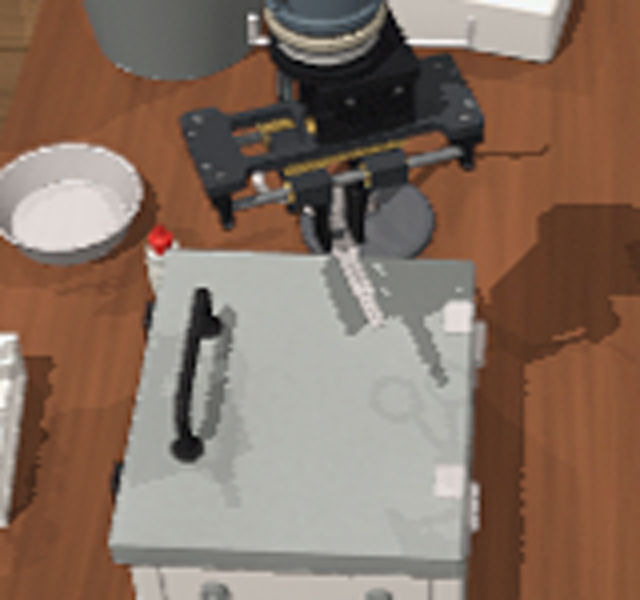

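The side view shows the scissors clamped in the fingers, with the blade at (360,290) and their shadow at (400,400) on the lid, which is now clear. I'll turn and carry them next.

```bash
python3 -m pendant '[[[1,0,0,-2,-0.14],[1,0,0,-2,-0.14],[1,0,0,0,-0.14],[1,0,0,0,-0.14],[1,0,0,0,-0.14]]]' 
python3 -m pendant '[[[1,0,0,0,-0.14],[1,0,0,0,-0.14],[1,0,0,0,-0.14],[1,0,0,0,0],[1,0,0,0,0]]]' >/dev/null
python3 -c "
from h import *;go([.4216,-.3226,.285],88)"
```

```text
clock: 5.2
position: [0.5694, -0.0424, 0.2825]
tool_rot: [-0.003, 0.847, 0.531, -0.012]
wrist_force: [0.4, 0.0, -1.1]
opening: 0.0145
t 5.7 pos [ 0.5655 -0.0425  0.2751] ang 89.07 tilt 2.3 open 0.0144 F [-0.8  0.2 -0.5] q7 [-0.25  1.63]
shift [-282.5 -139.5   -1.9] yaw 0.019
```

```bash
python3 -m pendant '[[[1,-35,-17,-2,0],[1,-35,-17,-2,0],[1,-35,-17,-2,0],[1,-35,-17,-2,0],[1,-35,-17,-2,0]]]' 
python3 -m pendant '[[[1,-25,-15,-2,0],[1,-25,-15,-2,0],[1,-25,-15,0,0],[1,0,0,0,0],[1,0,0,0,0]]]' >/dev/null
python3 -c "
from h import *;go([.4216,-.3226,.285],88)"
```

```text
clock: 6.2
position: [0.477, -0.2135, 0.2863]
tool_rot: [-0.014, 0.712, 0.702, -0.018]
wrist_force: [1.1, -1.0, -0.4]
opening: 0.0143
t 6.7 pos [ 0.4235 -0.2964  0.2924] ang 87.72 tilt 2.75 open 0.0145 F [ 0.1  0.4 -1.3] q7 [0.09 2.12]
shift [-26.2  -0.5   7.7] yaw -0.005
```

```bash
python3 -m pendant '[[[1,-14,0,0,0],[1,-12,0,0,0],[1,0,0,0,0],[1,0,0,0,0],[1,0,0,0,0]]]' >/dev/null
python3 - <<'E'
from h import *
from rig import *
from scipy.spatial.transform import Rotation as Ro
d={n:read_camera(n) for n in("side","top")}
pickle.dump(d,open("d1.pkl","wb"))
go([.4216,-.3226,.285],88)
w,x,y,z=observe()["tool_rot"];print(Ro.from_quat([x,y,z,w]).as_matrix().round(3))
print([proj(d[n],np.array([.492,-.347,.242])) for n in d])
a=[cv2.resize(d[n]["pixels"][y0:y0+100,x0:x0+100],None,fx=4,fy=4,interpolation=cv2.INTER_CUBIC) for n,x0,y0 in(("side",220,60),("top",340,140))]
cv2.imwrite("pics/hk.png",np.hstack(a))
E
```

```text
t 7.3 pos [ 0.4244 -0.3221  0.2916] ang 87.86 tilt 2.81 open 0.0145 F [ 0.4 -1.  -1.2] q7 [0.13 2.18]
shift [-0.5 -2.5  6.7] yaw -0.002
[[ 0.037  0.998 -0.049]
 [ 0.999 -0.038 -0.006]
 [-0.008 -0.048 -0.999]]
[(np.float64(257.13091885520106), np.float64(94.4120907845179)), (np.float64(385.31881033816217), np.float64(195.66745756658904))]
```

View pics/hk.png

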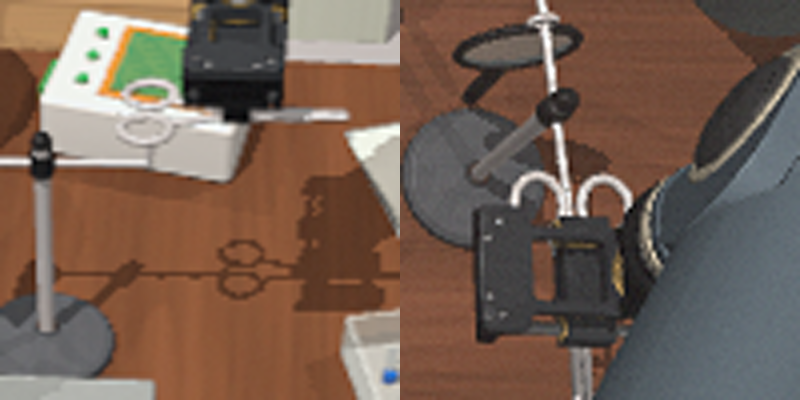

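Side half: rings at crop (148,94) and (146,128), blade out to (345,115), with the hook tip below them at about (148,138). Top half: ring arcs at (540,190) and (605,190). I'll convert these to positions.

```bash
python3 - <<'E'
from h import *
d=pickle.load(open("d1.pkl","rb"));T,S=d["top"],d["side"]
P=cloud(S)
im=S["pixels"]
for nm,a in dict(far=(150,93.5),near=(145,128),tip=(347,115)).items():
    u,v=220+a[0]/4-.375,60+a[1]/4-.375
    for z in(.275,.285,.295):print(nm,z,cast(S,u,v,z).round(4))
for nm,(n,u,v) in dict(farTop=("top",340+(605-400)/4,140+176/4),nearTop=("top",340+(539-400)/4,140+172/4)).items():
    for z in(.275,.285,.295):print(nm,z,cast(T,u,v,z).round(4))
q=P[70:100,245:310].reshape(-1,3);v,u=np.mgrid[70:100,245:310];m=(q[:,2]>.26)&(q[:,2]<.31)
w=im[70:100,245:310].reshape(-1,3).min(1)
for a,b,c in zip(q[m],np.c_[u.ravel(),v.ravel()][m],w[m]):
    if c>120:print(b,a.round(3))
E
```

```text
far 0.275 [ 0.4935 -0.3641  0.275 ]
far 0.285 [ 0.4932 -0.3508  0.285 ]
far 0.295 [ 0.4928 -0.3375  0.295 ]
near 0.275 [ 0.4956 -0.3191  0.275 ]
near 0.285 [ 0.4953 -0.3063  0.285 ]
near 0.295 [ 0.4949 -0.2936  0.295 ]
tip 0.275 [ 0.333  -0.3467  0.275 ]
tip 0.285 [ 0.3344 -0.3336  0.285 ]
tip 0.295 [ 0.3358 -0.3205  0.295 ]
farTop 0.275 [ 0.5172 -0.353   0.275 ]
farTop 0.285 [ 0.5147 -0.349   0.285 ]
farTop 0.295 [ 0.5123 -0.3451  0.295 ]
nearTop 0.275 [ 0.5198 -0.3086  0.275 ]
nearTop 0.285 [ 0.5173 -0.3051  0.285 ]
nearTop 0.295 [ 0.5148 -0.3016  0.295 ]
[253  80] [ 0.507 -0.361  0.288]
[254  80] [ 0.504 -0.359  0.29 ]
[255  80] [ 0.501 -0.36   0.289]
[256  80] [ 0.497 -0.362  0.288]
[257  80] [ 0.494 -0.358  0.291]
[258  80] [ 0.491 -0.363  0.288]
[259  80] [ 0.488 -0.363  0.288]
[260  80] [ 0.484 -0.36   0.29 ]
[261  80] [ 0.481 -0.359  0.292]
[251  81] [ 0.513 -0.355  0.289]
[252  81] [ 0.51  -0.356  0.288]
[253  81] [ 0.507 -0.359  0.286]
[254  81] [ 0.504 -0.356  0.289]
[255  81] [ 0.5   -0.36   0.286]
[256  81] [ 0.497 -0.357  0.288]
[257  81] [ 0.494 -0.359  0.286]
[258  81
[... 6221 characters left out ...]
 0.293]
[254  94] [ 0.5   -0.286  0.291]
[255  94] [ 0.497 -0.288  0.29 ]
[256  94] [ 0.494 -0.291  0.288]
[257  94] [ 0.491 -0.285  0.292]
[258  94] [ 0.488 -0.287  0.292]
[259  94] [ 0.485 -0.288  0.291]
[260  94] [ 0.482 -0.291  0.288]
[261  94] [ 0.478 -0.287  0.292]
[251  95] [ 0.51  -0.291  0.283]
[252  95] [ 0.507 -0.29   0.284]
[253  95] [ 0.503 -0.284  0.289]
[254  95] [ 0.5   -0.287  0.287]
[255  95] [ 0.497 -0.282  0.291]
[256  95] [ 0.494 -0.287  0.287]
[257  95] [ 0.491 -0.285  0.289]
[258  95] [ 0.488 -0.286  0.288]
[259  95] [ 0.485 -0.283  0.291]
[260  95] [ 0.482 -0.29   0.285]
[254  96] [ 0.5   -0.284  0.286]
[255  96] [ 0.497 -0.284  0.285]
[256  96] [ 0.494 -0.286  0.284]
```

```bash
python3 -m pendant '[[[1,-2,-1,10,0],[1,0,0.5,15,0],[1,0,0.5,12,0],[1,0,0.5,8,0],[1,0,0,0,0]]]'
python3 - <<'E'
from h import *
from rig import *
d={n:read_camera(n) for n in("side","top")}
go([.423,-.324,.228],88)
S=d["side"];a=cv2.resize(S["pixels"][70:130,225:325],None,fx=6,fy=6,interpolation=cv2.INTER_CUBIC)
cv2.imwrite("pics/hk2.png",a)
E
```

```text
clock: 7.8
position: [0.4224, -0.3234, 0.2431]
tool_rot: [-0.015, 0.719, 0.694, -0.019]
wrist_force: [-0.1, 0.2, 0.1]
opening: 0.0141
t 7.9 pos [ 0.4231 -0.324   0.2444] ang 87.97 tilt 2.72 open 0.0143 F [-0.3 -0.4 -1.9] q7 [0.15 2.21]
shift [ 0.1  0.7 16.4] yaw -0.001
```

View pics/hk2.png

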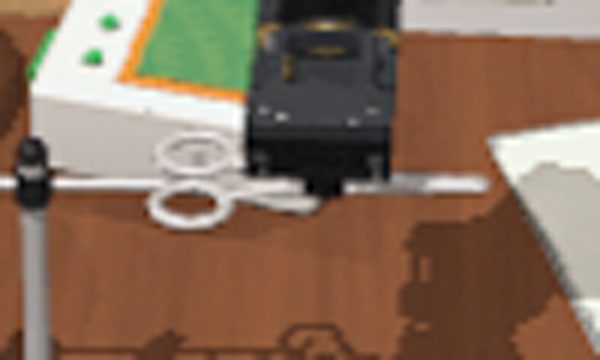

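The far ring at (198,152) surrounds the hook's tip. I'll lower it onto the arm.

```bash
python3 -m pendant '[[[1,0,0.5,8,0],[1,0,0.3,5,0],[1,0,0,2,0],[1,0,0,0,0]]]'
python3 -m pendant '[[[1,0,0,2,0],[1,0,0,1,0],[1,0,0,0,0]]]'
python3 -c "
from h import *;go([.423,-.324,.228],88)"
```

```text
clock: 8.3
position: [0.424, -0.3247, 0.2294]
tool_rot: [-0.013, 0.719, 0.694, -0.019]
wrist_force: [-0.7, -0.0, -1.0]
opening: 0.0142
clock: 8.6
position: [0.4241, -0.3249, 0.2265]
tool_rot: [-0.012, 0.719, 0.694, -0.019]
wrist_force: [-0.1, -0.6, 0.2]
opening: 0.0142
t 8.6 pos [ 0.4241 -0.3249  0.2265] ang 87.98 tilt 2.55 open 0.0142 F [-0.1 -0.6  0.2] q7 [0.15 2.22]
shift [ 0.9 -1.2 -1.4] yaw -0.0
```

```bash
python3 -m pendant '[[[1,0,0,2,0],[1,0,0,2,0],[1,0,0,0,0]]]'
python3 -m pendant '[[[0.5,0,0,0,0],[0.5,0,0,0,0],[0.5,0,0,0,0],[0.5,0,0,0,0],[0.5,0,0,0,0]]]'
python3 -m pendant '[[[0.4,0,0,0,0],[0.4,0,0,0,0],[0.4,0,0,0,0],[0.4,0,0,0,0],[0.4,0,0,0,0]]]'
python3 - <<'E'
from h import *
from rig import *
d={n:read_camera(n) for n in("side","top")}
go([.423,-.324,.228],88)
S=d["side"];a=cv2.resize(S["pixels"][70:170,205:325],None,fx=5,fy=5,interpolation=cv2.INTER_CUBIC)
cv2.imwrite("pics/hk3.png",a)
E
```

```text
clock: 8.9
position: [0.424, -0.3252, 0.2228]
tool_rot: [-0.012, 0.719, 0.694, -0.018]
wrist_force: [-0.4, 0.4, 1.1]
opening: 0.0144
clock: 9.4
position: [0.4245, -0.3254, 0.2231]
tool_rot: [-0.011, 0.719, 0.694, -0.018]
wrist_force: [-0.2, -0.7, 0.1]
opening: 0.0414
clock: 9.9
position: [0.4245, -0.3254, 0.2231]
tool_rot: [-0.011, 0.719, 0.694, -0.018]
wrist_force: [-0.7, 0.4, 0.0]
opening: 0.0516
t 10.0 pos [ 0.4245 -0.3255  0.2231] ang 87.97 tilt 2.45 open 0.0523 F [-0.6 -0.2  0.9] q7 [0.15 2.22]
shift [ 1.3 -1.8 -4.8] yaw -0.0
```

View pics/hk3.png

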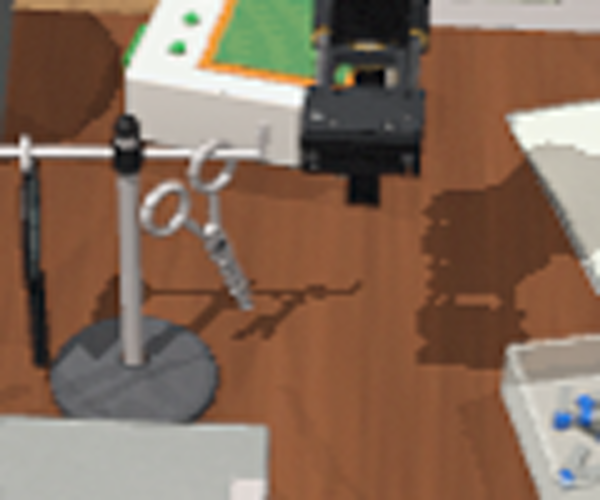

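The scissors hang by one ring from the arm at (210,150), inside the upright at (265,140), with the blades down. Next is the handle: I'll rise clear and measure the bar.

```bash
python3 -m pendant '[[[0.2,0,0,-15,0],[0.2,0,0,-25,0],[0.2,0,0,-30,0],[0.2,0,0,-20,0],[0.2,0,0,0,0]]]'
python3 - <<'E'
from h import *
d=pickle.load(open("d0.pkl","rb"))
for n in d:
    P=cloud(d[n]);dark=d[n]["pixels"].max(2)<75
    g=dark&(P[...,2]>.192)&(abs(P[...,2]-.2)<.012)&(P[...,0]>.62)&(P[...,0]<.72)&(abs(P[...,1]+.02)<.1)
    q=P[g];v,u=np.where(g);c=cast(d[n],u,v,.199)
    print(n,len(q),"cloud med",np.median(q,0).round(4),"y",q[:,1].min().round(3),q[:,1].max().round(3),"ray",np.median(c,0).round(4),"slope",np.polyfit(c[:,1],c[:,0],1).round(4))
go([.678,-.013,.275],0)
E
```

```text
clock: 10.5
position: [0.4277, -0.3242, 0.3151]
tool_rot: [-0.013, 0.72, 0.694, -0.019]
wrist_force: [0.2, -0.1, -0.6]
opening: 0.0692
side 102 cloud med [ 0.6798 -0.0068  0.1986] y -0.073 0.05 ray [ 0.6797 -0.0069  0.199 ] slope [-0.0074  0.6797]
top 157 cloud med [ 0.6801 -0.0154  0.1983] y -0.076 0.045 ray [ 0.6794 -0.0154  0.199 ] slope [-0.004   0.6804]
t 10.5 pos [ 0.4277 -0.3242  0.3151] ang 87.95 tilt 2.6 open 0.0692 F [ 0.2 -0.1 -0.6] q7 [0.13 2.18]
shift [320.3 240.4  26.4] yaw 1.535
```

```bash
python3 -m pendant '[[[0.2,38,28,0,0],[0.2,38,28,0,0],[0.2,38,28,0,0],[0.2,38,28,0,0],[0.2,38,28,0,0]]]' >/dev/null
python3 -m pendant '[[[0.2,38,28,0,0],[0.2,30,24,0,0],[0.2,0,0,0,0.14],[0.2,0,0,0,0.14],[0.2,0,0,0,0.14]]]' >/dev/null
python3 -m pendant '[[[0.2,0,0,0,0.14],[0.2,0,0,0,0.14],[0.2,0,0,0,0.14],[0.2,0,0,0,0.14],[0.2,0,0,0,0.14]]]'
python3 -c "
from h import *;go([.68,-.0145,.24],0)"
```

```text
clock: 12.0
position: [0.6299, -0.0629, 0.2818]
tool_rot: [-0.003, 0.983, 0.182, -0.035]
wrist_force: [0.2, 0.1, 0.6]
opening: 0.0695
t 12.0 pos [ 0.6299 -0.0629  0.2818] ang 20.98 tilt 4.0 open 0.0695 F [0.2 0.1 0.6] q7 [-0.38  0.6 ]
shift [ 66.7 -26.5  37.9] yaw 0.366
```

```bash
python3 -m pendant '[[[0.2,35,-13,0,0],[0.2,28,-12,0,0],[0.2,0,0,0,0.14],[0.2,0,0,0,0.13],[0.2,0,0,0,0.08]]]'
python3 -c "
from h import *;go([.68,-.0145,.22],0)"
```

```text
clock: 12.5
position: [0.6787, -0.0157, 0.2695]
tool_rot: [0.003, 0.999, -0.001, -0.04]
wrist_force: [-0.1, 0.2, -0.4]
opening: 0.0699
t 12.5 pos [ 0.6787 -0.0157  0.2695] ang -0.17 tilt 4.6 open 0.0699 F [-0.1  0.2 -0.4] q7 [-0.45  0.22]
shift [ 5.2 -1.6 49.2] yaw -0.003
```

```bash
python3 -m pendant '[[[0.2,2,-1,20,0],[0.2,2,0,25,0],[0.2,2,0,25,0],[0.2,1,0,15,0],[0.2,0,0,0,0]]]'
python3 -c "
from h import *;go([.6785,-.0145,.175],0)"
```

```text
clock: 13.0
position: [0.6766, -0.0151, 0.175]
tool_rot: [0.004, 0.999, -0.002, -0.043]
wrist_force: [-0.4, 0.2, 0.8]
opening: 0.0698
t 13.0 pos [ 0.6766 -0.0151  0.175 ] ang -0.29 tilt 5.0 open 0.0698 F [-0.4  0.2  0.8] q7 [-0.44  0.25]
shift [ 1.9 -0.6 -0.2] yaw -0.005
```

```bash
python3 -m pendant '[[[0.6,2,0,0,0],[1,0,0,0,0],[1,0,0,0,0],[1,0,0,0,0],[1,0,0,0,0]]]' 40
python3 -m pendant '[[[1,0,0,0,0],[1,0,0,0,0],[1,0,0,0,0],[1,0,0,0,0],[1,0,0,0,0]]]'
python3 -c "
from h import *;go([.6785,-.0145,.175],0)"
```

```text
clock: 13.5
position: [0.6808, -0.0158, 0.1781]
tool_rot: [0.004, 0.999, -0.003, -0.041]
wrist_force: [-0.5, -0.4, 0.3]
opening: 0.0374
clock: 14.0
position: [0.6814, -0.0159, 0.1792]
tool_rot: [0.004, 0.999, -0.002, -0.039]
wrist_force: [0.3, -1.1, 1.2]
opening: 0.011
t 14.0 pos [ 0.6814 -0.0159  0.1792] ang -0.28 tilt 4.55 open 0.011 F [ 0.3 -1.1  1.2] q7 [-0.44  0.25]
shift [-2.6 -1.4  4.4] yaw -0.005
```

```bash
cat >> h.py <<'E'
def arc(ds,P0=(.6814,-.0159,.1792)):
    from rig import observe
    from scipy.spatial.transform import Rotation as Ro
    s=observe();w,x,y,z=s["tool_rot"];R=Ro.from_quat([x,y,z,w]).as_matrix()
    g=s["position"]-R[:,2]*.015; G0=np.array([.6800,P0[1],.194])
    rel=g-G0+[.205,0,.074]; print("t",s["clock"],"lid est",(np.degrees(np.arctan2(rel[2],rel[0]))-19.85).round(2),"r",np.hypot(rel[0],rel[2]).round(4),"tilt",(R[:,2]).round(3),"open",round(s["opening"],4),"F",s["wrist_force"].round(1),"pos",s["position"].round(4))
    last=g
    for a in ds:
        f=np.radians(19.85+a);X=G0+[.218*np.cos(f)-.205,0,.218*np.sin(f)-.074]
        print(a,(R.T@(X-last)*1000).round(1));last=X
def lidangle():
    "lid angle from the depth of both cameras: plane fit to points over the lid area"
    from rig import read_camera
    o=[]
    for n in("side","top"):
        c=read_camera(n);P=cloud(c);im=c["pixels"].astype(int)
        m=(P[...,2]>.155)&(P[...,0]>.42)&(P[...,0]<.74)&(P[...,1]>-.165)&(P[...,1]<.135)&(np.ptp(im,2)<25)&(im.min(2)>100)&(im.max(2)<215)
        q=P[m];
        if len(q)<60: o.append((n,len(q)));continue
        rng=np.random.default_rng(0);best=0
        for _ in range(300):
            s=q[rng.choice(len(q),3,False)];nn=np.cross(s[1]-s[0],s[2]-s[0]);L=np.linalg.norm(nn)
            if L<1e-5:continue
            e=abs((q-s[0])@nn/L)<.004
            if e.sum()>best:best=e.sum();k=e
        p=q[k];cen=p.mean(0);nv=np.linalg.svd(p-cen,full_matrices=False)[2][2];nv*=np.sign(nv[2])
        o.append((n,len(q),int(best),"n",nv.round(3),"ang",np.degrees(np.arctan2(-nv[0],nv[2])).round(2),"cen",cen.round(3)))
    print(o);return c
E
python3 -c "
from h import *;arc([3,7,12,17,22])"
```

```text
t 14.0 lid est -0.19 r 0.2205 tilt [-0.079 -0.009 -0.997] open 0.011 F [ 0.3 -1.1  1.2] pos [ 0.6814 -0.0159  0.1792]
3 [-7.5  0.3 -9.9]
7 [ -7.5   0.2 -13.3]
12 [-10.6   0.2 -15.8]
17 [-11.9   0.2 -14.8]
22 [-13.2   0.2 -13.7]
```

```bash
sed -i 's/G0=np.array(\[.6800/G0=np.array([.6815/' h.py
python3 -m pendant '[[[1,-2.5,0,-5,0],[1,-3,0,-6,0],[1,-7,0,-13,0],[1,-10,0,-15,0],[1,0,0,0,0]]]'
python3 -c "
from h import *;arc([15,20,25,30]);lidangle()"
```

```text
clock: 14.5
position: [0.6617, -0.0161, 0.221]
tool_rot: [0.005, 0.999, -0.002, -0.038]
wrist_force: [1.2, -0.2, -5.1]
opening: 0.0107
t 14.5 lid est 12.04 r 0.2195 tilt [-0.076 -0.011 -0.997] open 0.0107 F [ 1.2 -0.2 -5.1] pos [ 0.6617 -0.0161  0.221 ]
15 [-8.1  0.1 -8. ]
20 [-12.7   0.2 -14.2]
25 [-13.8   0.2 -13. ]
30 [-14.9   0.2 -11.8]
[('side', 7508, 4388, 'n', array([-0.202, -0.001,  0.979]), 'ang', np.float64(11.64), 'cen', array([0.598, 0.015, 0.175])), ('top', 3528, 3017, 'n', array([-0.2 , -0.  ,  0.98]), 'ang', np.float64(11.55), 'cen', array([ 0.597, -0.08 ,  0.174]))]
```

```bash
python3 -m pendant '[[[1,-7,0,-8.5,0],[1,-12.5,0,-14,0],[1,-13.5,0,-13,0],[1,-14.5,0,-12,0],[1,0,0,0,0]]]'
python3 -c "
from h import *;arc([30,35,40,43,45]);lidangle()"
```

```text
clock: 15.1
position: [0.6212, -0.0166, 0.2709]
tool_rot: [0.008, 0.999, -0.002, -0.033]
wrist_force: [1.6, -0.4, -5.5]
opening: 0.0106
t 15.1 lid est 28.86 r 0.2207 tilt [-0.067 -0.016 -0.998] open 0.0106 F [ 1.6 -0.4 -5.5] pos [ 0.6212 -0.0166  0.2709]
30 [-5.1 -0.4 -0.4]
35 [-15.8   0.3 -10.6]
40 [-16.7   0.2  -9.2]
43 [-10.4   0.1  -4.8]
45 [-7.   0.1 -2.9]
[('side', 7362, 4526, 'n', array([-0.478, -0.005,  0.879]), 'ang', np.float64(28.53), 'cen', array([0.575, 0.015, 0.207])), ('top', 3994, 3333, 'n', array([-0.473, -0.006,  0.881]), 'ang', np.float64(28.25), 'cen', array([ 0.583, -0.07 ,  0.21 ]))]
```

```bash
python3 -m pendant '[[[1,-7,0,-4,0],[1,-14,0,-10,0],[1,-15,0,-9,0],[1,-8,0,-4,0],[1,0,0,0,0]]]'
python3 -c "
from h import *;arc([43,45]);lidangle()"
```

```text
clock: 15.7
position: [0.5851, -0.017, 0.2979]
tool_rot: [0.012, 1.0, -0.002, -0.029]
wrist_force: [3.2, -0.7, -3.6]
opening: 0.0107
t 15.7 lid est 40.57 r 0.2218 tilt [-0.058 -0.024 -0.998] open 0.0107 F [ 3.2 -0.7 -3.6] pos [ 0.5851 -0.017   0.2979]
43 [-10.   -0.7  -0.6]
45 [-7.   0.1 -3. ]
[('side', 6753, 4139, 'n', array([-0.647, -0.005,  0.763]), 'ang', np.float64(40.29), 'cen', array([0.556, 0.016, 0.226])), ('top', 3480, 2648, 'n', array([-0.645, -0.008,  0.764]), 'ang', np.float64(40.19), 'cen', array([ 0.575, -0.037,  0.241]))]
```

```bash
python3 -m pendant '[[[1,-8,0,-4.5,0],[1,-7,0,-3.5,0],[1,0,0,0,0],[1,0,0,0,0],[1,0,0,0,0]]]'
python3 -c "
from h import *;arc([45]);lidangle()"
python3 -m pendant '[[[1,0,0,0,0],[1,0,0,0,0],[1,0,0,0,0],[1,0,0,0,0],[1,0,0,0,0]]]'
python3 -c "
from h import *;arc([45]);lidangle()"
```

```text
clock: 16.3
position: [0.5716, -0.0172, 0.3054]
tool_rot: [0.014, 0.999, -0.002, -0.029]
wrist_force: [1.7, -0.4, -2.3]
opening: 0.0106
t 16.3 lid est 44.55 r 0.2221 tilt [-0.058 -0.028 -0.998] open 0.0106 F [ 1.7 -0.4 -2.3] pos [ 0.5716 -0.0172  0.3054]
45 [-3.1 -1.   3.1]
[('side', 6444, 3891, 'n', array([-0.699, -0.006,  0.715]), 'ang', np.float64(44.35), 'cen', array([0.549, 0.017, 0.231])), ('top', 3054, 2188, 'n', array([-0.698, -0.008,  0.716]), 'ang', np.float64(44.24), 'cen', array([ 0.574, -0.011,  0.255]))]
clock: 16.9
position: [0.5719, -0.0172, 0.3052]
tool_rot: [0.014, 0.999, -0.002, -0.029]
wrist_force: [1.9, -0.7, -2.1]
opening: 0.011
t 16.9 lid est 44.47 r 0.2221 tilt [-0.058 -0.028 -0.998] open 0.011 F [ 1.9 -0.7 -2.1] pos [ 0.5719 -0.0172  0.3052]
45 [-3.4 -0.9  3. ]
[('side', 6443, 3902, 'n', array([-0.697, -0.006,  0.717]), 'ang', np.float64(44.21), 'cen', array([0.55 , 0.018, 0.232])), ('top', 3061, 2224, 'n', array([-0.697, -0.008,  0.717]), 'ang', np.float64(44.19), 'cen', array([ 0.574, -0.013,  0.255]))]
```

```bash
python3 -m pendant '[[[1,-3,0,-1.2,0],[1,0,0,0,0],[1,0,0,0,0],[1,0,0,0,0],[1,0,0,0,0]]]'
python3 - <<'E'
from h import *
from rig import *
arc([45]);lidangle()
s=read_camera("side")["pixels"];t=read_camera("top")["pixels"]
cv2.imwrite("pics/end.png",np.hstack([cv2.resize(s[60:360,100:370],(540,600)),cv2.resize(t[60:384,130:400],(260,312))[:312] if 0 else cv2.copyMakeBorder(cv2.resize(t[70:330,130:400],(260,250)),0,350,0,0,0)]))
E
```

```text
clock: 17.5
position: [0.5689, -0.0172, 0.3066]
tool_rot: [0.014, 0.999, -0.002, -0.029]
wrist_force: [2.6, -1.2, -3.7]
opening: 0.0109
t 17.5 lid est 45.32 r 0.2221 tilt [-0.057 -0.028 -0.998] open 0.0109 F [ 2.6 -1.2 -3.7] pos [ 0.5689 -0.0172  0.3066]
45 [-0.4 -1.   4.3]
[('side', 6366, 3828, 'n', array([-0.708, -0.006,  0.707]), 'ang', np.float64(45.03), 'cen', array([0.548, 0.018, 0.233])), ('top', 3081, 2207, 'n', array([-0.708, -0.007,  0.706]), 'ang', np.float64(45.06), 'cen', array([ 0.571, -0.011,  0.256]))]
```

View pics/end.png

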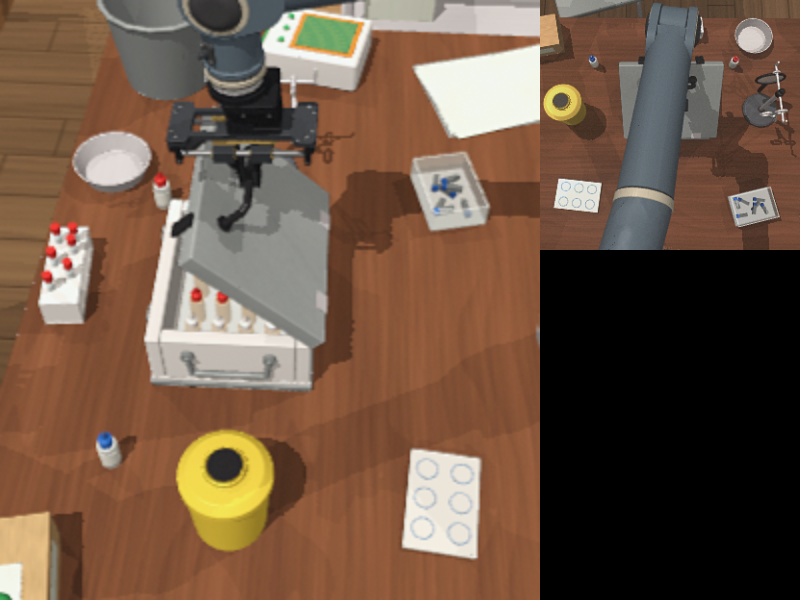

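The lid stands half open with the bar in the fingers at (240,180). The bin, droppers, tile and lancet box look undisturbed, and the scissors are still on the stand in the top view at (778,105). Signing off.

```bash
python3 -c "
from rig import *;print(sign_off());s=observe();print(s['clock'],s['position'],s['opening'])"
```

```text
the job is handed in; nothing more can be done
None
the job is handed in; nothing more can be done
```

The scissors hang by one finger ring on the free hook, and the lid is held in the fingers at 45° by its handle bar. I handed the job in at about 17.7 s.

- **Lid angle:** in the last check, the two cameras read 45.03° and 45.06°. The estimate from the arm's pose read 45.3°, so they disagree by about 0.3°. While held at about 44.3°, just before the final 3 mm nudge, the lid drifted about 0.1° in half a second.
- **Grip and forces:** the opening was 11 mm on the 12 mm bar at 40 N. Every wrist force I read stayed under 7 N.
- **Scissors and the rest:** a close view after release showed the scissors hanging inside the hook's upright. The final top view shows them still there, with the other things looking undisturbed by eye; I did not measure them again.
- **Tool tilt:** the tool drifted up to 5° off vertical during the turns. I allowed for this in the shifts, and it did no harm.

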